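Pull the data cartridge from the sound recorder and put it away

ROBOT

A 6-joint arm with a two-finger parallel gripper is mounted at the origin on the work surface. World frame = base frame: x ahead of the robot, y to its left, z up, the work surface at z = 0. Lengths are in m, angles in degrees, forces in N, time in s.
With the tool pointing down it reaches from about 0.275 to 0.725 m from the base axis. Payload 5.6 kg.
Tool frame: the origin (TCP) lies midway between the tips of the shut fingers; the grasp point (between the pads) lies 19 mm behind it (env.grasp_offset is the distance from the TCP to the grasp point, in m); z points along the fingers, y is the line along which they close (so a half turn about z gives the same grasp; the last joint's range is limited). The gripper opens to 85 mm and grips with 20 to 120 N. Pads are 22 mm wide; open, the fingers measure 114 mm over their backs; the gripper's body (76 mm by 85 mm) begins 54 mm behind the grasp point. The pads swing forward as they close: fully open they stand 13 mm farther back than shut.
Start: joints at [90.562, 14.616, 6.199, 0, -81.583, -16.306], TCP at [0.149, 0.529, 0.231] pointing down, gripper open.
Joint ranges: [-168.99, 168.99], [-69.2, 112.95], [-62.41, 85.93], [-164.36, 98.24], [-168.68, -3.75], [-174.98, 174.98]. Speed limits (degrees/s): [147.25, 147.25, 180, 180, 180, 180].

INTERFACE

Orientations are given as a 3x3 rotation matrix whose columns are the frame's x, y, z axes.
In Python, from cell import sensors, optics, ticket, env gives the robot as it stands.
- The arm moves only by the tool arm_command, never from a script. Its arguments are lists of equal length, an entry for each row: "dp": the shift along the tool's x, y, z normalised to -1 to 1, where 1 is 0.2 m, a list of three; "delta_rot": the turn, a rotation vector about the tool's x, y, z normalised to -1 to 1, where 1 is 45 degrees, a list of three; "fingers": the opening, from 0 (shut) to 1 (fully open). A call has 1 to 8 rows; each row is the pose to reach, as a shift and turn from the pose commanded when the call began, along the tool's axes at that moment; what a row does not reach only later rows make up. A row lasts 1/8 s, in which the tool goes at most 62.5 mm and 10.7 degrees, less where a joint would pass 70% of its speed; a pose out of reach is approached as far as the arm can. A call with a number of a shift or a turn outside -1 to 1 is refused whole. A call with a gripper value outside its range is refused whole. The fingers move at their own pace and stop on an object; "newtons" is the grip in N (left out, the last holds). Time passes only in rows, so rows that repeat a pose let the fingers close. It gives the time, the measured TCP pose, the force, the opening and the grip force at its end, in the units of the state.
- sensors.get_state(): the state, without advancing time (a new reading comes with each control period).
- optics.snapshot(name): name is "scene" or "top" or "wrist"; returns the picture (384x512x3 uint8, blue, green, red); there is no depth.
- optics.camera_model(name): a dict with "vfov" (degrees; the focal length in pixels is half the picture's height over the tangent of half this angle, whatever the lens; pixels are square), "cx", "cy" (the principal point, pixels), "k1" (the pictures are not rectified: a ray, as slopes to the right and down, at radius r is drawn at 1 + k1 r^2 times it, then the intrinsics apply), "origin" and "attitude" of the camera in the world. Camera axes: x right, y up, looking along -z (the intrinsics and any distortion apply to the point x, -y, -z); pixel columns grow to the right and rows downward; lengths in m; the calibration is good to about 2 mm. A picture is of the moment at which its call begins: read the wrist's pose just before it. camera_model takes no time and is no camera call; for the wrist camera it gives the pose at the moment of the call.
- ticket.finish_job(): hands the job in; it is judged then, once.
The state is a dict: "t": time; "joint_pos": joint angles; "dq": joint speeds; "effort": joint torques, N m; "tcp_pos": TCP position; "orientation": TCP orientation; "wrist_force": force on the tool from outside, world axes, zero at the start; "wrist_torque": the same for the moment, N m; "finger_gap": finger opening in m; "grasp_force": force on a finger pad.
Only numpy, scipy, OpenCV 4.12 (cv2) and the standard library are available. Lean on these libraries where they do the work, as an engineer would, in place of code of your own. Each camera call takes 0.05 s, during which the arm holds its last target. There are 200 camera calls.

TASK

The recording is finished: pull the flat-headed data cartridge straight up out of its bay in the grey metal recorder (a spring catch holds it), put it in the open drawer of the little wooden cabinet, and push the drawer fully shut. Leave the round-headed receiver plugged into the other bay.

Things in the scene. Friction and masses are not known exactly. Their poses are not given: they have to be found in the camera images.
- recorder: light grey metal box, 130 (x) by 230 (y) by 50 mm high, fixed; origin at the centre of its underside, z up. Its flat top has two plug-in bays centred at (0, -50) and (0, +50) mm in its frame, each 15 (x) by 35 (y) mm and 25 mm deep. One holds the cartridge, the other the receiver; which is which varies.
- cartridge: black and grey plastic, 80 g, 54 mm tall; origin: centre of its underside. Notched foot 14 (x) by 34 (y) mm, 26 high; over it a flat rectangular head 16 (x) by 42 (y) mm, 28 high: pinch it across x. It starts in a bay, origin 25 mm above the table, axes parallel to the recorder's. Spring nubs hold the notches: a pull of some 12 N frees it in the first 5 mm; it is clear after 25 mm.
- receiver: wireless receiver plug in the other bay, same foot and catch, but with a round head 30 mm across and 24 mm high (26 to 50 mm above its origin, which is at the centre of its foot's underside). It stays plugged in.
- cabinet: wooden cabinet 240 (x) by 200 (y) by 100 mm high, fixed on the table; origin at the centre of its underside, front facing its -x. It has one drawer, which slides out to its -x. A flat black case 24 mm high lies on the rear of its top.
- cabinet_drawer0 (a joint): how far the drawer is out, m: 0 is shut; it starts 0.115 to 0.140 open. It slides with about 1 N of friction and stays where it is left.
- drawer_floor (a point): middle of the drawer's inner floor, 22 mm above the table; moves with the drawer, axes as the cabinet's. Inside reaches 97 mm either way in x, 73 mm in y; walls 6 mm thick, 56 mm high. Front panel's outer face 119 mm towards -x, its top 64 mm above the floor. The cabinet's roof is 66 mm above the floor: only the part standing out of the cabinet is open from above.
- cabinet_drawer0_handle (a point): middle of the drawer's bar handle: a horizontal dark steel bar, 100 mm long in y, 35 mm in front of (-x of) the drawer's front face, about 62 mm above the table. Pushing on the bar or on the front shuts the drawer.
Not all that is in view belongs to the job. Leave any pink look-alike of the cartridge alone.

How it is judged (in metres and radians):
On the way, in this order (a step that is already met when the one before it is completed fails the run):
1. the cartridge has been pulled clear of its bay (z of cartridge in the frame of recorder above 0.055 m), for 0.1 s.
2. the cartridge is in the open drawer (x of cartridge in the frame of drawer_floor between -0.105 and 0.105 m and y of cartridge in the frame of drawer_floor between -0.082 and 0.082 m and z of cartridge in the frame of drawer_floor between -0.01 and 0.055 m), for 0.2 s.
At the end, for the whole second after the job is handed in: The cartridge lies or stands inside the drawer (its origin within the drawer's walls and less than 55 mm above the drawer's floor), at rest and let go; the drawer is shut to within 8 mm; the receiver is still plugged in its bay, within 8 mm of where it was (all of step 2 and value of joint cabinet_drawer0 below 0.008 m and linear speed of cartridge below 0.02 m/s and distance of receiver from where it was at the start of the episode below 0.008 m); the robot touches nothing.
It fails at once if the receiver is pulled out of its bay (moved more than 15 mm) (distance of receiver from where it was at the start of the episode above 0.015 m).
It also fails if it takes over 51 s, if anything falls off the work surface, if the arm or the gripper's body presses on something with over 40 N, if the wrist force passes 120 N, or if a joint passes its speed limit or range.

## Working session

There is one attempt and no reset: what is moved stays moved. The work goes in short steps, Python scripts to look and compute and a tool call to move; the robot and the scene stay as the last step left them, time stands still between calls to the robot, and variables do not carry over. Pictures are saved under pics/ and viewed, at most 10 in all, crops included, and the job is handed in when it is done.

Besides the shell and the picture viewer there is one more tool, called after "Call:" by a JSON object that holds its "op" and its "data". arm_command: Moves the arm, as the interface text tells. Its arguments: {"type":"object","properties":{"dp":{"type":"array","items":{"type":"array","items":{"type":"number"}}},"delta_rot":{"type":"array","items":{"type":"array","items":{"type":"number"}}},"fingers":{"type":"array","items":{"type":"number"}},"newtons":{"type":"number"}},"required":["dp","delta_rot","fingers"]}

```bash
mkdir -p pics; cat > h.py <<'E'
import numpy as np, cv2
from cell import sensors, optics, ticket, env
def cam(n):
    m=optics.camera_model(n); f=192/np.tan(np.radians(m['vfov'])/2)
    return m,f
def toworld(m,u,v,z):
    f=192/np.tan(np.radians(m['vfov'])/2)
    K=np.array([[f,0,m['cx']],[0,f,m['cy']],[0,0,1]])
    p=cv2.undistortPoints(np.array([[[u,v]]],float),K,np.array([m['k1'],0,0,0,0.]))[0,0]
    d=np.array(m['attitude']).reshape(3,3)@np.array([p[0],-p[1],-1]); o=np.array(m['origin'])
    return o+d*(z-o[2])/d[2]
def proj(m,P):
    f=192/np.tan(np.radians(m['vfov'])/2)
    c=np.array(m['attitude']).reshape(3,3).T@(np.array(P)-np.array(m['origin']))
    x,y=c[0]/-c[2],-c[1]/-c[2]; s=1+m['k1']*(x*x+y*y)
    return f*x*s+m['cx'],f*y*s+m['cy']
E
python3 - <<'E'
from h import *
import json,pickle
a=optics.snapshot('top');b=optics.snapshot('scene')
cv2.imwrite('pics/top0.png',a);cv2.imwrite('pics/scene0.png',b)
for n in('top','scene'):
    m=optics.camera_model(n);print(n,m)
    pickle.dump(m,open(n+'.pkl','wb'))
s=sensors.get_state();print(s)
E
```

```text
top {'vfov': 42.807773262627144, 'cx': 257.5358721010005, 'cy': 191.29038784541248, 'k1': -0.019535496039033227, 'origin': array([0.53678   , 0.00138608, 1.06467787]), 'attitude': array([[-0.0142183 ,  0.99768334, -0.06652666],
       [-0.99989827, -0.01411131,  0.00207783],
       [ 0.00113424,  0.06654943,  0.99778248]])}
scene {'vfov': 54.08005011200715, 'cx': 250.58805531038334, 'cy': 195.26783435409214, 'k1': 0.0060101925915409665, 'origin': array([1.05216619, 0.01465229, 0.66021407]), 'attitude': array([[ 0.00387443, -0.80935716,  0.58730398],
       [ 0.99995748, -0.0017791 , -0.00904845],
       [ 0.0083683 ,  0.58731407,  0.80931586]])}
{'t': 0.1, 'joint_pos': array([ 9.05608152e+01,  1.46480928e+01,  6.13691028e+00, -2.27497705e-02,
       -8.15815970e+01, -1.63084722e+01]), 'dq': array([-0.05758926, -0.14640964,  0.1297908 ,  0.12602019, -0.08107003,
       -0.09794846]), 'effort': array([-1.79355113e-03, -3.87604558e+01,  2.38474703e+01,  5.37787199e+00,
       -3.78872981e-03, -1.01099236e-06]), 'tcp_pos': array([0.14908758, 0.52895058, 0.23049631]), 'orientation': array([[ 9.62450486e-01, -2.71457033e-01, -3.76911887e-04],
       [-2.71457283e-01, -9.62449120e-01, -1.62306230e-03],
       [ 7.78331623e-05,  1.66443258e-03, -9.99998612e-01]]), 'wrist_force': array([ 0.39030573, -0.2854249 , -0.45035276]), 'wrist_torque': array([-0.05055173,  0.0327793 ,  0.01658718]), 'grasp_force': 0.0, 'finger_gap': 0.08555996370790306}
```

View pics/top0.png

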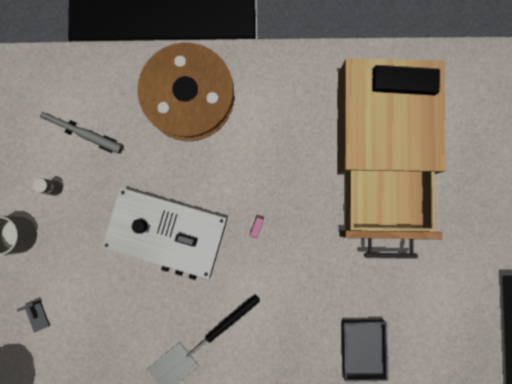

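View pics/scene0.png

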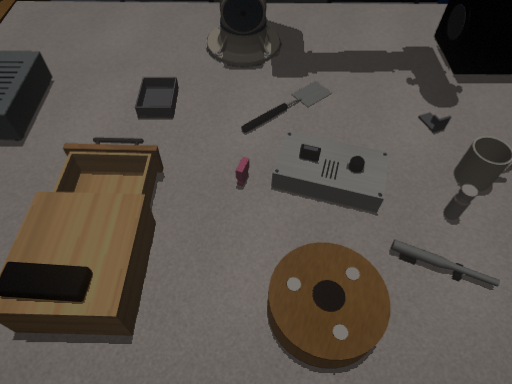

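The top view shows the recorder at about (165,232), with the round receiver at (140,226). The cabinet is at (395,115), its drawer open towards the image bottom and its handle at (390,255). Candidates for the cartridge are the flat black head at (186,239), the round head at (140,226), which is the receiver, and the pink look-alike at (257,227). I choose (186,239) and will check it in a crop.

```bash
python3 - <<'E'
import cv2,numpy as np
a=cv2.imread('pics/top0.png')
c=cv2.resize(a[180:285,95:235],None,fx=5,fy=5,interpolation=cv2.INTER_CUBIC)
cv2.imwrite('pics/c1.png',cv2.convertScaleAbs(c,alpha=1.3))
c=cv2.resize(a[50:265,330:455],None,fx=2.79,fy=2.79,interpolation=cv2.INTER_CUBIC)
cv2.imwrite('pics/c2.png',cv2.convertScaleAbs(c,alpha=1.3)); print(c.shape)
E
```

```text
(600, 349, 3)
```

View pics/c1.png

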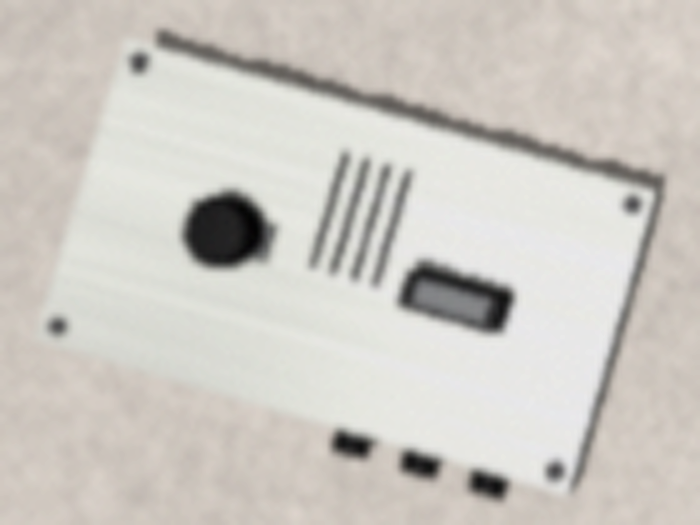

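View pics/c2.png

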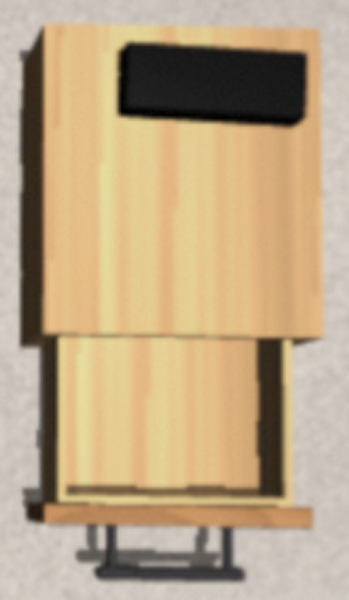

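The recorder crop shows the flat head with a grey label centred at crop (453,301), and the receiver at (225,230). The corner screws are at (139,62), (632,204), (57,326) and (555,471). In the cabinet crop, the roof corners are at (44,26), (319,28), (43,336) and (323,335), the front panel's outer edge runs (43,522)–(312,527), and the handle runs (97,573)–(242,576).

```bash
cat > fit.py <<'E'
from h import *
import pickle
m=pickle.load(open('top.pkl','rb'))
A=lambda X,Y,z:toworld(m,95+(X+.5)/5-.5,180+(Y+.5)/5-.5,z)
B=lambda X,Y,z:toworld(m,330+(X+.5)/2.79-.5,50+(Y+.5)/2.79-.5,z)
np.set_printoptions(precision=4,suppress=True)
S=np.array([A(*p,.05) for p in[(139,62),(632,204),(57,326),(555,471)]])
c=S.mean(0);yv=(S[0]+S[2]-S[1]-S[3])[:2];yaw=np.degrees(np.arctan2(-yv[0],yv[1]))
print('rec',S,c,yaw)
y=np.radians(yaw);ex=np.array([np.cos(y),np.sin(y)]);ey=np.array([-np.sin(y),np.cos(y)])
print('bay-',c[:2]-.05*ey,'bay+',c[:2]+.05*ey,'label',A(453,301,.079),'rcv',A(221,230,.075))
C=np.array([B(*p,.1) for p in[(44,26),(319,28),(43,336),(323,335)]]);print('cab',C,C.mean(0))
print('front',B(43,523,.086),B(312,527,.086),'handle',B(97,573,.066),B(242,576,.066))
E
python3 fit.py
```

```text
rec [[0.6069 0.2801 0.05  ]
 [0.5452 0.0757 0.05  ]
 [0.4981 0.3137 0.05  ]
 [0.4361 0.1084 0.05  ]] [0.5216 0.1945 0.05  ] -16.813561224480424
bay- [0.5071 0.1466] bay+ [0.536  0.2423] label [0.5071 0.1457 0.079 ] rcv [0.5368 0.2398 0.075 ]
cab [[ 0.8657 -0.1815  0.1   ]
 [ 0.8621 -0.381   0.1   ]
 [ 0.6407 -0.1747  0.1   ]
 [ 0.6387 -0.3745  0.1   ]] [ 0.7518 -0.2779  0.1   ]
front [ 0.5081 -0.1737  0.086 ] [ 0.5023 -0.3665  0.086 ] handle [ 0.4707 -0.2157  0.066 ] [ 0.4668 -0.3215  0.066 ]
```

```bash
cat > go.py <<'E'
import sys
from h import *
from scipy.spatial.transform import Rotation as R
# x y z yaw(of tool y, deg) -> dp, rot in tool units
x,y,z,a=map(float,sys.argv[1:5]); a=np.radians(a)
s=sensors.get_state(); O=s['orientation']
yv=np.array([np.cos(a),np.sin(a),0]); zv=np.array([0,0,-1.]); T=np.c_[np.cross(yv,zv),yv,zv]
np.set_printoptions(precision=4,suppress=True)
print('t',s['t'],'dp',O.T@(np.array([x,y,z])-s['tcp_pos'])/.2,'rot',np.degrees(R.from_matrix(O.T@T).as_rotvec())/45)
E
python3 go.py 0.507 0.146 0.13 163.2
```

```text
t 0.1 dp [2.2421 1.3562 0.5049] rot [ 0.0016 -0.0018  2.0233]
```

Call:
{"op": "arm_command", "data": {"dp": [[0.25,0.15,0],[0.5,0.3,0],[0.75,0.45,0],[1,0.6,0],[1,0.6,0]], "delta_rot": [[0,0,0.23],[0,0,0.46],[0,0,0.7],[0,0,0.93],[0,0,1]], "fingers": [0.6,0.6,0.6,0.6,0.6], "newtons": 60}}

```text
t: 0.72
tcp_pos: [0.311, 0.3568, 0.2313]
orientation: [[0.482, -0.876, 0.0], [-0.876, -0.482, -0.001], [0.001, 0.0, -1.0]]
wrist_force: [0.1, 0.7, 0.4]
finger_gap: 0.0511
grasp_force: 0.0
```

```bash
python3 go.py 0.507 0.146 0.13 163.2
```

```text
t 0.725 dp [ 1.3955 -0.3511  0.507 ] rot [ 0.0001 -0.0007  1.0134]
```

Call:
{"op": "arm_command", "data": {"dp": [[0.25,-0.06,0],[0.5,-0.12,0],[0.75,-0.18,0],[1,-0.25,0],[1,-0.25,0.1]], "delta_rot": [[0,0,0.23],[0,0,0.46],[0,0,0.7],[0,0,0.93],[0,0,1]], "fingers": [0.6,0.6,0.6,0.6,0.6]}}

```text
t: 1.35
tcp_pos: [0.4529, 0.2075, 0.2116]
orientation: [[-0.279, -0.96, 0.002], [-0.96, 0.279, 0.001], [-0.001, -0.002, -1.0]]
wrist_force: [-1.2, 1.5, 0.3]
finger_gap: 0.0514
grasp_force: 0.0
```

```bash
python3 go.py 0.507 0.146 0.13 163.2
```

```text
t 1.35 dp [ 0.2201 -0.345   0.4086] rot [-0.0021  0.0014  0.0136]
```

Call:
{"op": "arm_command", "data": {"dp": [[0.2,-0.3,0],[0.22,-0.345,0.2],[0.22,-0.345,0.41],[0.22,-0.345,0.41],[0.22,-0.345,0.41]], "delta_rot": [[0,0,0.01],[0,0,0.014],[0,0,0.014],[0,0,0.014],[0,0,0.014]], "fingers": [0.6,0.6,0.6,0.6,0.6]}}

```text
t: 1.98
tcp_pos: [0.5058, 0.1488, 0.1309]
orientation: [[-0.281, -0.96, 0.002], [-0.96, 0.281, 0.0], [-0.001, -0.002, -1.0]]
wrist_force: [0.8, -0.4, 0.5]
finger_gap: 0.0513
grasp_force: 0.0
```

```bash
python3 - <<'E'
from h import *
m=optics.camera_model('wrist');a=optics.snapshot('wrist');cv2.imwrite('pics/w1.png',a)
import pickle;pickle.dump(m,open('w.pkl','wb'))
for p in [(.5071,.1466,.079)]: print(proj(m,p))
print(sensors.get_state()['tcp_pos'])
E
python3 go.py 0.507 0.146 0.054 163.2
```

```text
(np.float64(256.68128489649166), np.float64(220.51454273058224))
[0.50613826 0.14920861 0.13145338]
t 2.025 dp [ 0.015  -0.0075  0.3873] rot [-0.0036  0.0026  0.0107]
```

View pics/w1.png

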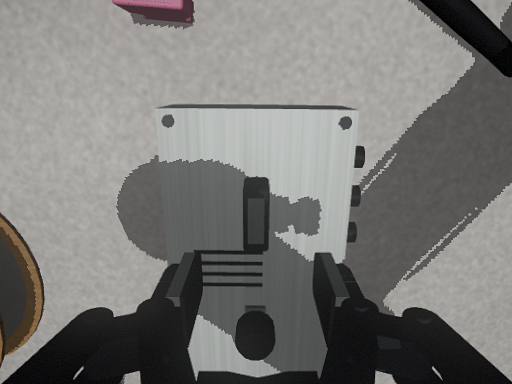

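The wrist view shows the cartridge's label centred at about (257,221). The predicted pixel is (257,220.5), and the head is square to the fingers. Next I descend and grip.

Call:
{"op": "arm_command", "data": {"dp": [[0.012,-0.007,0.15],[0.012,-0.007,0.3],[0.012,-0.007,0.385],[0.012,-0.007,0.385],[0.012,-0.007,0.385],[0.012,-0.007,0.385],[0.012,-0.007,0.385],[0.012,-0.007,0.385]], "delta_rot": [[0,0,0.01],[0,0,0.01],[0,0,0.01],[0,0,0.01],[0,0,0.01],[0,0,0.01],[0,0,0.01],[0,0,0.01]], "fingers": [0.6,0.6,0.6,0.6,0,0,0,0], "newtons": 60}}

```text
t: 3.02
tcp_pos: [0.5067, 0.1463, 0.0539]
orientation: [[-0.289, -0.957, 0.003], [-0.957, 0.289, 0.001], [-0.002, -0.002, -1.0]]
wrist_force: [-1.2, 0.8, 6.6]
finger_gap: 0.0148
grasp_force: 59.4
```

Gripped. Next is the pull straight up.

Call:
{"op": "arm_command", "data": {"dp": [[0,0,-0.02],[0,0,-0.05],[0,0,-0.1],[0,0,-0.2],[0,0,-0.35],[0,0,-0.5],[0,0,-0.65],[0,0,-0.65]], "delta_rot": [[0,0,0],[0,0,0],[0,0,0],[0,0,0],[0,0,0],[0,0,0],[0,0,0],[0,0,0]], "fingers": [0,0,0,0,0,0,0,0]}}

```text
t: 4.03
tcp_pos: [0.5068, 0.146, 0.186]
orientation: [[-0.289, -0.957, 0.005], [-0.957, 0.289, 0.002], [-0.003, -0.004, -1.0]]
wrist_force: [-0.3, -0.7, -1.1]
finger_gap: 0.0146
grasp_force: 60.8
```

```bash
python3 go.py 0.582 -0.273 0.184 88.3; python3 - <<'E'
from h import *
w=optics.snapshot('wrist');s=optics.snapshot('scene')
cv2.imwrite('pics/lift.png',np.hstack([cv2.resize(w,(400,300)),cv2.resize(s,(400,300))]))
E
```

```text
t 4.025 dp [ 1.8968 -0.9659  0.0074] rot [-0.0018  0.0074  1.6642]
```

View pics/lift.png

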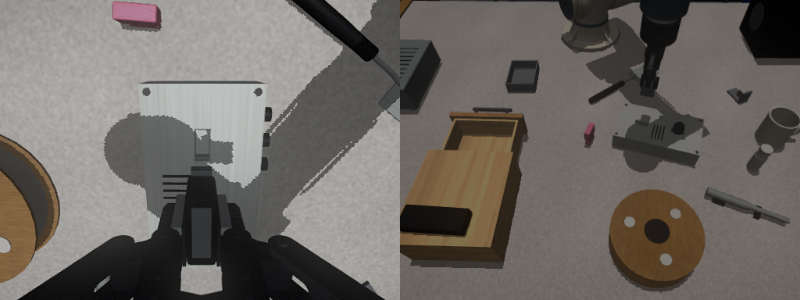

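In the wrist half, the cartridge is upright between the fingers at (200,230) and the empty bay is at (203,143). In the scene half, the receiver is still plugged in at (678,127). Now on to the drawer.

Call:
{"op": "arm_command", "data": {"dp": [[0.2,-0.1,0],[0.4,-0.2,0],[0.6,-0.3,0],[0.8,-0.4,0],[1,-0.5,0],[1,-0.5,0]], "delta_rot": [[0,0,0.18],[0,0,0.36],[0,0,0.54],[0,0,0.72],[0,0,0.9],[0,0,0.9]], "fingers": [0,0,0,0,0,0]}}

```text
t: 4.88
tcp_pos: [0.5426, -0.0772, 0.1809]
orientation: [[-0.844, -0.536, -0.003], [-0.536, 0.844, -0.001], [0.003, 0.001, -1.0]]
wrist_force: [-0.4, 0.8, -1.3]
finger_gap: 0.0147
grasp_force: 60.8
```

```bash
python3 go.py 0.582 -0.273 0.184 88.3
```

```text
t 4.875 dp [ 0.3578 -0.9321 -0.0155] rot [ 0.0003 -0.0044  0.7575]
```

Call:
{"op": "arm_command", "data": {"dp": [[0.07,-0.19,0],[0.14,-0.37,0],[0.21,-0.56,0],[0.29,-0.75,0],[0.358,-0.93,0],[0.358,-0.932,0],[0.358,-0.932,0]], "delta_rot": [[0,0,0.15],[0,0,0.3],[0,0,0.45],[0,0,0.6],[0,0,0.757],[0,-0.004,0.757],[0,-0.004,0.757]], "fingers": [0,0,0,0,0,0,0]}}

```text
t: 5.75
tcp_pos: [0.5834, -0.2693, 0.1815]
orientation: [[-1.0, 0.023, 0.001], [0.023, 1.0, 0.002], [-0.001, 0.002, -1.0]]
wrist_force: [-0.1, 0.5, -1.6]
finger_gap: 0.0151
grasp_force: 60.8
```

```bash
python3 go.py 0.582 -0.273 0.055 88.3
```

```text
t 5.75 dp [ 0.0076 -0.0199  0.6323] rot [0.0022 0.0016 0.0089]
```

Call:
{"op": "arm_command", "data": {"dp": [[0,-0.02,0.2],[0,-0.02,0.4],[0,-0.02,0.55],[0,-0.02,0.6],[0,-0.02,0.63],[0,-0.02,0.63]], "delta_rot": [[0,0,0.01],[0,0,0.01],[0,0,0.01],[0,0,0.01],[0,0,0.01],[0,0,0.01]], "fingers": [0,0,0,0,0,0]}}

```text
t: 6.5
tcp_pos: [0.5847, -0.2739, 0.0572]
orientation: [[-1.0, 0.031, 0.004], [0.031, 1.0, 0.0], [-0.004, 0.0, -1.0]]
wrist_force: [-0.5, -0.3, -1.4]
finger_gap: 0.0148
grasp_force: 60.8
```

Call:
{"op": "arm_command", "data": {"dp": [[0,0,0.01],[0,0,0.015],[0,0,0.015],[0,0,0.015],[0,0,0.015],[0,0,0.015]], "delta_rot": [[0,0,0],[0,0,0],[0,0,0],[0,0,0],[0,0,0],[0,0,0]], "fingers": [0,0,0,0.25,0.45,0.45]}}

```text
t: 7.25
tcp_pos: [0.5843, -0.2741, 0.0534]
orientation: [[-0.999, 0.032, 0.003], [0.032, 0.999, 0.001], [-0.003, 0.001, -1.0]]
wrist_force: [0.2, -0.9, -0.6]
finger_gap: 0.0386
grasp_force: 0.0
```

Call:
{"op": "arm_command", "data": {"dp": [[0,0,-0.05],[0,0,-0.15],[0,0,-0.3],[0,0,-0.5],[0,0,-0.7],[0,0,-0.7]], "delta_rot": [[0,0,0],[0,0,0],[0,0,0],[0,0,0],[0,0,0],[0,0,0]], "fingers": [0.45,0.45,0.45,0.45,0.45,0.45]}}

```text
t: 8.0
tcp_pos: [0.5856, -0.2751, 0.1986]
orientation: [[-0.999, 0.032, 0.011], [0.032, 0.999, -0.002], [-0.012, -0.002, -1.0]]
wrist_force: [-0.2, 0.8, -0.5]
finger_gap: 0.0387
grasp_force: 0.0
```

```bash
python3 go.py 0.42 -0.268 0.19 88.3; python3 - <<'E'
from h import *
w=optics.snapshot('wrist');s=optics.snapshot('top')
cv2.imwrite('pics/rel.png',np.hstack([cv2.resize(w,(400,300)),cv2.resize(s,(400,300))]))
E
```

```text
t 8.0 dp [0.829  0.0093 0.0336] rot [-0.0027  0.0147 -0.0029]
```

View pics/rel.png

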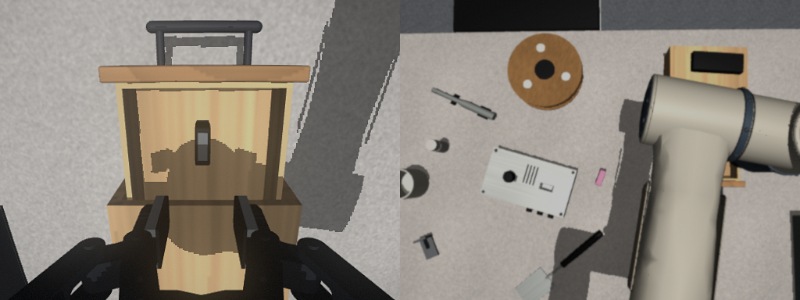

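The wrist half shows the cartridge standing in the drawer at (202,143), released. The top half shows the receiver still in place at (510,176). Next I go round to the front of the handle.

Call:
{"op": "arm_command", "data": {"dp": [[0.25,0,0.03],[0.5,0,0.03],[0.75,0,0.03],[0.83,0.01,0.03],[0.83,0.01,0.25],[0.83,0.01,0.5],[0.83,0.01,0.75],[0.83,0.01,0.75]], "delta_rot": [[0,0.015,0],[0,0.015,0],[0,0.015,0],[0,0.015,0],[0,0.015,0],[0,0.015,0],[0,0.015,0],[0,0.015,0]], "fingers": [0.2,0,0,0,0,0,0,0]}}

```text
t: 9.1
tcp_pos: [0.4153, -0.2656, 0.0393]
orientation: [[-0.999, 0.032, -0.018], [0.032, 0.999, 0.004], [0.018, 0.004, -1.0]]
wrist_force: [-0.6, 0.1, 0.1]
finger_gap: -0.0002
grasp_force: 0.0
```

```bash
python3 go.py 0.45 -0.268 0.047 88.3
```

```text
t 9.1 dp [-0.1731 -0.0064 -0.0417] rot [ 0.0047 -0.0228 -0.0035]
```

Call:
{"op": "arm_command", "data": {"dp": [[-0.06,0,-0.03],[-0.12,0,-0.03],[-0.16,0,-0.03],[-0.2,0,-0.03],[-0.25,0,-0.03],[-0.3,0,-0.03],[-0.36,0,-0.03],[-0.42,0,-0.03]], "delta_rot": [[0,-0.02,0],[0,-0.02,0],[0,-0.02,0],[0,-0.02,0],[0,-0.02,0],[0,-0.02,0],[0,-0.02,0],[0,-0.02,0]], "fingers": [0,0,0,0,0,0,0,0]}}

```text
t: 10.1
tcp_pos: [0.5031, -0.2694, 0.048]
orientation: [[-0.999, 0.032, 0.007], [0.032, 0.999, 0.001], [-0.007, 0.001, -1.0]]
wrist_force: [-1.8, 0.6, 1.1]
finger_gap: 0.0001
grasp_force: 0.7
```

Call:
{"op": "arm_command", "data": {"dp": [[-0.05,0,0],[-0.1,0,0],[-0.15,0,0],[-0.2,0,0],[-0.25,0,0],[-0.28,0,0],[-0.31,0,0],[-0.33,0,0]], "delta_rot": [[0,0,0],[0,0,0],[0,0,0],[0,0,0],[0,0,0],[0,0,0],[0,0,0],[0,0,0]], "fingers": [0,0,0,0,0,0,0,0]}}

```text
t: 11.1
tcp_pos: [0.5686, -0.2716, 0.0485]
orientation: [[-0.999, 0.032, 0.007], [0.032, 0.999, 0.001], [-0.007, 0.001, -1.0]]
wrist_force: [-1.1, -0.0, -1.7]
finger_gap: 0.0001
grasp_force: 0.6
```

```bash
python3 - <<'E'
from h import *
s=optics.snapshot('scene');w=optics.snapshot('wrist')
cv2.imwrite('pics/push.png',np.hstack([cv2.resize(w,(400,300)),cv2.resize(s[100:340,:320],(400,300))]))
E
```

```text
(no output)
```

View pics/push.png

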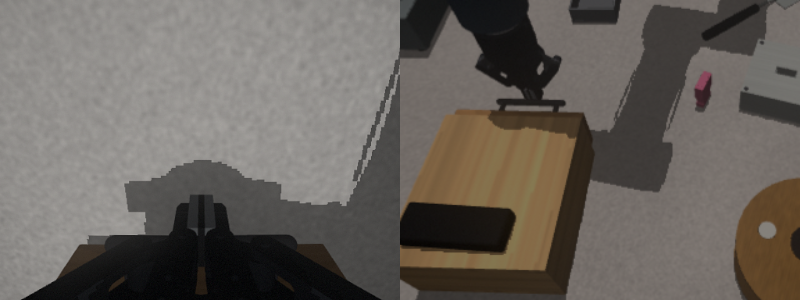

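The picture shows the drawer nearly shut, with the front panel at (520,110) just proud of the roof. I keep pushing in small steps until the force rises.

Call:
{"op": "arm_command", "data": {"dp": [[-0.015,0,0],[-0.03,0,0],[-0.04,0,0],[-0.05,0,0],[-0.05,0,0]], "delta_rot": [[0,0,0],[0,0,0],[0,0,0],[0,0,0],[0,0,0]], "fingers": [0,0,0,0,0]}}

```text
t: 11.82
tcp_pos: [0.5738, -0.2719, 0.0485]
orientation: [[-0.999, 0.033, -0.002], [0.033, 0.999, 0.002], [0.002, 0.002, -1.0]]
wrist_force: [-13.4, 1.2, 8.7]
finger_gap: -0.0
grasp_force: 6.8
```

Force is up to 13 N, so the drawer is at its stop. I back off and check.

Call:
{"op": "arm_command", "data": {"dp": [[0.05,0,0],[0.2,0,0],[0.4,0,0],[0.6,0,0],[0.6,0,-0.25],[0.6,0,-0.5],[0.6,0,-0.75],[0.6,0,-0.75]], "delta_rot": [[0,0,0],[0,0,0],[0,0,0],[0,0,0],[0,0,0],[0,0,0],[0,0,0],[0,0,0]], "fingers": [0,0,0,0,0,0,0,0]}}

```text
t: 12.82
tcp_pos: [0.4601, -0.2693, 0.2029]
orientation: [[-0.999, 0.032, 0.018], [0.032, 0.999, -0.003], [-0.018, -0.003, -1.0]]
wrist_force: [0.0, -0.3, -1.4]
finger_gap: 0.0
grasp_force: 0.0
```

```bash
python3 - <<'E'
from h import *
s=optics.snapshot('scene');cv2.imwrite('pics/end.png',cv2.resize(s[90:340,:400],(800,500)))
E
```

```text
(no output)
```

View pics/end.png

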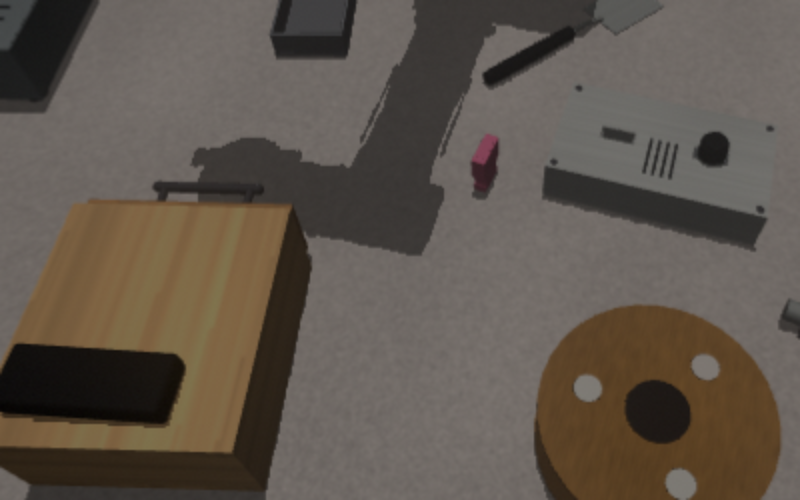

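The final view shows the drawer front flush under the roof edge at (190,203), the bar at (208,188), the receiver plugged in at (713,148), and the other bay empty at (618,134). A quick numeric check follows before handing in.

```bash
python3 - <<'E'
from h import *
import pickle
m=pickle.load(open('scene.pkl','rb'))
print('bar',toworld(m,104,90+188/2,.066),'roof',toworld(m,95,90+202/2,.1), 'start bar',toworld(m,118,140,.066))
E
```

```text
bar [ 0.59395945 -0.26961142  0.066     ] roof [ 0.63652965 -0.26620592  0.1       ] start bar [ 0.47315194 -0.26635833  0.066     ]
```

```bash
python3 -c "
from h import *
print(ticket.finish_job())"
```

```text
the job is handed in; nothing more can be done
None
```

I pulled the cartridge and stood it in the drawer, pushed the drawer to its stop (force rose to about 13 N), left the receiver plugged in, and handed the job in about 13 s into the 51 s limit; no verdict was returned.

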